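# Lay the bench strop down and butt it against its stop

### The job

Get the leather strop ready for stropping. It is parked on its long edge at the side of the stropping board: push it over with the fingertips so that it lies flat on the board on its wooden back, leather up, then slide it along the board until its end sits square and snug against the end stop. Only push it - do not pick it up, never let it land leather-down or go off the board - and leave the pocket knife, the glue bottle and the screwdriver alone.

Things in the scene. Friction and masses are not known exactly. Their poses are not given: they have to be found in the camera images.
- strop: Bench strop, loose: pale beech block with tan leather on one broad face (own +y), 170 (own x) x 25 (y, 3 of it leather) x 50 (z) mm, 0.13-0.27 kg. Origin at its centre. Starts standing free on a long edge, own z up, top 68 mm above the table, leather facing off the board's +y side: tip it towards own -y. About 1 N at the top tips it; past 27 deg it falls by itself; it ends own y up.
- strop_nose (a point): Centre of the strop's +x end face (85 mm along own x from the strop's origin), the end that goes against the stop; axes as the strop's.
- board: Stropping board, fixed, turned any way round: dark plank 260 (own x) x 150 (y) x 18 mm flat on the table, end stop across its +x end. Origin at the centre of its underside, z up. The strop stands near its +y edge (centre 37 to 53 mm off the middle line), its long side within 8 deg of the board's x, its +x end 20 to 45 mm short of the stop.
- stop_face (a point): Middle of the end stop's inner face, the upright face that looks along the board's -x at the strop's nose; 110 mm along the board's x from its origin, 24 mm above the table; axes as the board's. The stop is a wooden bar 20 (x) x 150 (y) mm with two brass screws, 12 mm high above the board (30 mm above the table).
- knife: Bystander: closed pocket knife, pale bone scales and steel bolsters, 116 mm (own x) by 24 by 13 mm, lying on the table beside the board's -y side. Origin at the centre of its underside.
- glue: Bystander: upright white glue bottle with a pointed nozzle, 42 mm diameter, 134 mm tall, standing on the table beyond the board's stop end. Origin at the centre of its underside.
- screwdriver: Bystander: black-handled screwdriver, about 200 mm long along own x, lying on the table at least 160 mm to the +y side of the board's middle line. Origin on its underside, 100 mm from the handle's end.
Things that resemble listed ones, but are neither listed nor needed, are in the scene too. Of the things like the strop, leave any that is pink; of the rest the larger one is meant.

How it is judged:
On the way, in this order (a step that is already met when the one before it is completed fails the run):
1. the strop has been tipped over and lies flat on the board, leather up (angle between strop's own y axis and vertical below 0.1 rad and height (world z) of strop between 0.026 and 0.036 m and y of strop in the frame of board between -0.051 and 0.051 m), for 0.2 s.
2. the strop's nose is up against the end stop, square to it (all of step 1 and x of strop_nose in the frame of stop_face above -0.004 m and angle between the x axis of strop and the x axis of board, either way round below 0.1 rad), for 0.2 s.
At the end, for the whole second after the job is handed in: The strop lies at rest flat on the board, leather up (within 0.1 rad), wholly on the board's width, its nose within 4 mm of the stop's face and its long side within 0.1 rad of the board's (all of step 2 and linear speed of strop below 0.02 m/s); the robot touches nothing.
It fails at once if the strop is picked up (its centre over 65 mm above the table) (height (world z) of strop above 0.065 m).
It fails at once if the strop is turned leather-down (angle between strop's own y axis and vertical above 2.3 rad).
It fails at once if the strop goes off the board (height (world z) of strop below 0.022 m).
It fails at once if a bystander is moved by more than 25 mm (distance of any of knife, glue, screwdriver from where it was at the start of the episode above 0.025 m).
It fails at once if the glue bottle is knocked over (angle between glue's own z axis and vertical above 0.6 rad).
It also fails if it takes over 48 s, if anything falls off the work surface, if the arm or the gripper's body presses on something with over 40 N, if the wrist force passes 120 N, or if a joint passes its speed limit or range.

### The arm

A 7-joint arm with a two-finger parallel gripper is mounted at the origin on the work surface. World frame = base frame: x ahead of the robot, y to its left, z up, the work surface at z = 0. Lengths are in m, angles in rad, forces in N, time in s.
With the tool pointing down it reaches from about 0.425 to 0.95 m from the base axis. Payload 4.7 kg.
Tool frame: the origin (TCP) lies midway between the tips of the shut fingers; the grasp point (between the pads) lies 19 mm behind it (grasp_offset is the distance from the TCP to the grasp point, in m); z points along the fingers, y is the line along which they close (so a half turn about z gives the same grasp; the last joint's range is limited). The gripper opens to 85 mm and grips with 20 to 120 N. Pads are 22 mm wide; open, the fingers measure 114 mm over their backs; the gripper's body (76 mm by 85 mm) begins 54 mm behind the grasp point. The pads swing forward as they close: fully open they stand 13 mm farther back than shut.
Start: joints at [1.255, 0.469, -0.049, 1.532, 0.024, 1.141, -0.082], TCP at [0.191, -0.647, 0.231] pointing down, gripper open.
Joint ranges: [-2.59, 2.59], [-0.33, 1.99], [-1.39, 1.29], [0.1, 2.45], [-1.04, 4.18], [0.21, 1.99], [-2.66, 2.66]. Speed limits (rad/s): [2.57, 2.57, 3.14, 3.14, 3.14, 3.14, 3.14].

### API

Orientations are given as a unit quaternion [w, x, y, z].
In Python, from bench import get_state, read_camera, camera_model, sign_off, grasp_offset gives the robot as it stands. The module is installed in compiled form; this text tells all that it offers.
- The arm moves only by the shell command python3 -m pendant 'ROWS'. ROWS is JSON, a list of rows, each a list of 7 numbers: the shift along the world's x, y, z in m, then the turn, a rotation vector about the world's x, y, z in degrees, then the finger opening in m, from 0 to 0.0854. A call has 1 to 8 rows; each row is the pose to reach, as a shift and turn from the pose commanded when the call began; what a row does not reach only later rows make up. A row lasts 1/12 s, in which the tool goes at most 41.7 mm and 7.16 degrees, less where a joint would pass 70% of its speed; a pose out of reach is approached as far as the arm can. A call with a gripper value outside its range is refused whole. The fingers move at their own pace and stop on an object; the grip force is fixed at half the most. Time passes only in rows, so rows that repeat a pose let the fingers close. It gives the time, the measured TCP pose, the force, the opening and the grip force at its end, in the units of the state.
- get_state(): the state, without advancing time (a new reading comes with each control period).
- read_camera(name): name is "side" or "top" or "wrist"; returns the picture (400x640x3 uint8, red, green, blue); there is no depth.
- camera_model(name): a dict with "fx", "fy", "cx", "cy" (pixels), "dist" ([k1, k2, p1, p2, k3] as OpenCV has them; the pictures are not rectified), "T" (4x4, takes a point from camera to world coordinates); the wrist camera has in their place "mount" (4x4, takes a point from camera to tool coordinates, whose origin is the TCP and whose axes are the flange's). Camera axes: x right, y up, looking along -z (the intrinsics and any distortion apply to the point x, -y, -z); pixel columns grow to the right and rows downward; lengths in m; the calibration is good to about 2 mm. A picture is of the moment at which its call begins: read the wrist's pose just before it. camera_model takes no time and is no camera call.
- sign_off(): hands the job in; it is judged then, once.
The state is a dict: "t": time; "joint_pos": joint angles; "dq": joint speeds; "effort": joint torques, N m; "eef_pos": TCP position; "orientation": TCP orientation; "contact_force": force on the tool from outside, world axes, zero at the start; "wrist_torque": the same for the moment, N m; "width": opening from 0.0 (shut) to 1.0 (fully open); "gripper_force": force on a finger pad.
Only numpy, scipy, OpenCV 4.12 (cv2) and the standard library are available. Lean on these libraries where they do the work, as an engineer would, in place of code of your own. Each camera call takes 0.05 s, during which the arm holds its last target. There are 200 camera calls.

## Working session

There is one attempt and no reset: what is moved stays moved. The work goes in short steps, Python scripts to look and compute and a shell command to move; the robot and the scene stay as the last step left them, time stands still between calls to the robot, and variables do not carry over. Pictures are saved under pics/ and viewed, at most 10 in all, crops included, and the job is handed in when it is done.

```bash
mkdir -p pics; cat > h.py <<'E'
import numpy as np,cv2
from bench import *
def ray(name,uv):
    m=camera_model(name);K=np.array([[m['fx'],0,m['cx']],[0,m['fy'],m['cy']],[0,0,1]])
    p=cv2.undistortPoints(np.array(uv,float).reshape(-1,1,2),K,np.array(m['dist'],float)).reshape(-1,2)
    T=np.array(m['T']); d=np.c_[p[:,0],-p[:,1],-np.ones(len(p))]@T[:3,:3].T
    return T[:3,3],d
def at(name,uv,z):
    o,d=ray(name,uv); z=np.broadcast_to(np.array(z,float),(len(d),))
    return o+d*((z-o[2])/d[:,2])[:,None]
def proj(name,P):
    m=camera_model(name);K=np.array([[m['fx'],0,m['cx']],[0,m['fy'],m['cy']],[0,0,1]])
    T=np.linalg.inv(np.array(m['T'])); q=np.asarray(P)@T[:3,:3].T+T[:3,3]
    q=q*[1,-1,-1]
    return cv2.projectPoints(q.reshape(-1,1,3),np.zeros(3),np.zeros(3),K,np.array(m['dist'],float))[0].reshape(-1,2)
def save(name,f,crop=None,s=1):
    im=read_camera(name)[:,:,::-1]
    if crop: x0,y0,x1,y1=crop; im=im[y0:y1,x0:x1]
    if s!=1: im=cv2.resize(im,None,fx=s,fy=s,interpolation=cv2.INTER_CUBIC)
    cv2.imwrite('pics/'+f,im)
E
python3 - <<'E'
from h import *
np.set_printoptions(precision=3,suppress=True)
save('top','top1.png');save('side','side1.png')
for n in('top','side'): print(np.array(camera_model(n)['T']),camera_model(n)['fx'])
s=get_state();print(s['eef_pos'],s['orientation'],s['t'],s['width'],grasp_offset)
E
```

```text
[[-0.029  0.992 -0.119  0.472]
 [-0.999 -0.033 -0.035  0.032]
 [-0.039  0.118  0.992  0.86 ]
 [ 0.     0.     0.     1.   ]] 376.8617252233018
[[-0.649  0.485 -0.586  0.023]
 [-0.761 -0.402  0.51   0.503]
 [ 0.012  0.777  0.629  0.646]
 [ 0.     0.     0.     1.   ]] 420.03317049956524
[ 0.191 -0.647  0.23 ] [-0.001  0.99   0.143 -0.   ] 0.1 1.0038278550030466 0.0187
```

View pics/top1.png

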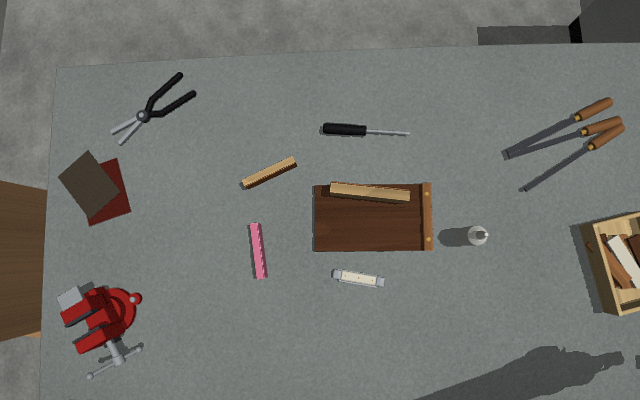

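View pics/side1.png

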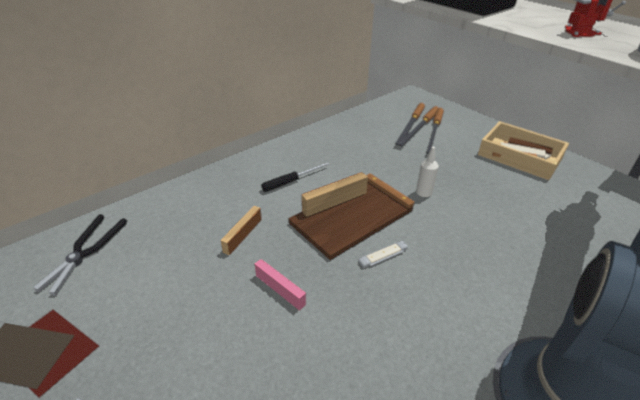

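Strop candidates in the top view are a beech block on the board at (370,191), a smaller tan block at (268,172) and a pink block at (258,250). The one on the board is the largest that isn't pink, and it stands at the +y edge as described. The stop is at (427,215), the screwdriver at (365,131), the knife at (358,278) and the glue at (478,236). I'll confirm with an enlarged crop.

```bash
python3 - <<'E'
from h import *
save('top','crop1.png',(230,110,496,290),3)
E
```

```text
(no output)
```

View pics/crop1.png

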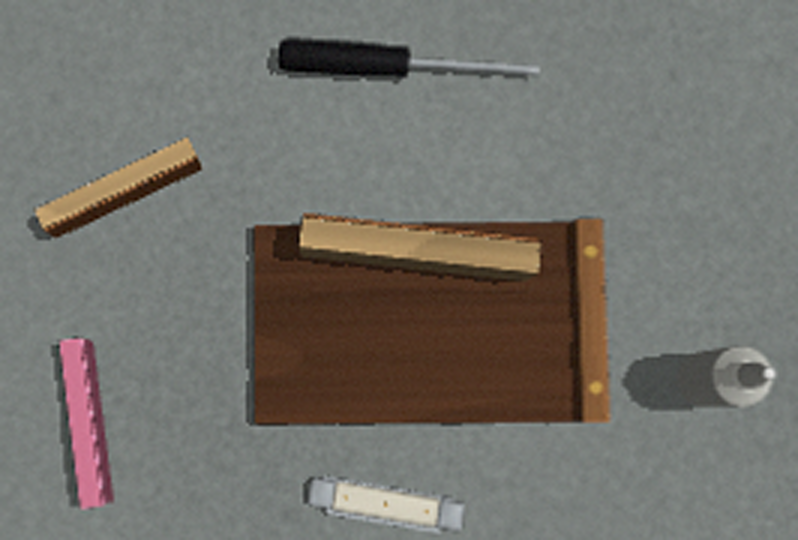

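The crop confirms it: the strop's top face spans crop (301,215)–(540,273), with a reddish leather strip on its upper (+y) side. Board corners are at (253,225) and (254,423), and the stop's inner edge runs (579,220)–(584,421).

```bash
python3 - <<'E'
from h import *
np.set_printoptions(precision=4,suppress=True)
f=lambda L:[(a/3+230-.33,b/3+110-.33) for a,b in L]
st=at('top',f([(301,214),(541,239),(538,273),(300,249)]),.068)
b=at('top',f([(253,225),(254,423)]),.018)
sf=at('top',f([(605,218),(610,421),(579,220),(584,421)]),.03)
print('strop',st,np.linalg.norm(st-np.roll(st,-1,0),axis=1))
print('board',b,sf,np.linalg.norm(b[0]-b[1]),np.linalg.norm(b[0]-sf[0]))
ex=(sf[0]+sf[1]-b[0]-b[1])[:2];ex/=np.linalg.norm(ex)
ey=np.array([-ex[1],ex[0]])
stop=(sf[:2].mean(0)[:2]-.02*ex); org=(b.mean(0)[:2]+.13*ex+stop-.11*ex)/2
sc=st.mean(0)[:2]; sx=(st[1]+st[2]-st[0]-st[3])[:2]; sx/=np.linalg.norm(sx)
print('ex',ex,'org',org,'stop',stop,'strop c',sc,'in board',(sc-org)@ex,(sc-org)@ey,'ang',np.degrees(np.arctan2(sx@ey,sx@ex)))
print('nose gap',.11-((sc+.085*sx-org)@ex),'sx',sx)
o=at('top',[(345,129),(358,278),(477,238)],[.015,.013,.07]);print(o)
E
```

```text
strop [[ 0.613   0.0486  0.068 ]
 [ 0.5892 -0.12    0.068 ]
 [ 0.5651 -0.1166  0.068 ]
 [ 0.5879  0.0501  0.068 ]] [0.1703 0.0243 0.1682 0.0251]
board [[0.6147 0.0862 0.018 ]
 [0.4662 0.0892 0.018 ]] [[ 0.6089 -0.1754  0.03  ]
 [ 0.4599 -0.1699  0.03  ]
 [ 0.608  -0.1561  0.03  ]
 [ 0.4605 -0.1511  0.03  ]] 0.14858664134120422 0.261935778924755
ex [-0.0233 -0.9997] org [ 0.5374 -0.0425] stop [ 0.5349 -0.1527] strop c [ 0.5888 -0.0345] in board -0.009188341248176184 0.05116622477046437 ang -6.5673483894958045
nose gap 0.0347461023692054 sx [-0.1375 -0.9905]
[[ 0.7432  0.0113  0.015 ]
 [ 0.4033 -0.0055  0.013 ]
 [ 0.4822 -0.253   0.07  ]]
```

Measurements match the description: block 170x25 mm, board 149x262 mm, strop centre 51 mm off the middle line (±2 mm), angle -6.6° and nose gap 35 mm. I'll move to the +y side (world +x) with the fingers open along the strop and push towards world -x.

```bash
python3 -m pendant '[[0.2,0.26,0,0,0,-24,0.085],[0.2,0.26,0,0,0,-24,0.085],[0.2,0.26,0,0,0,-24,0.085],[0.2,0.26,0,0,0,-24,0.085],[0.2,0.26,0,0,0,-24,0.085],[0.2,0.26,0,0,0,-24,0.085],[0.2,0.26,0,0,0,-24,0.085],[0.2,0.26,0,0,0,-24,0.085]]'
python3 -m pendant '[[0.2,0.26,0,0,0,0,0.085],[0.2,0.26,0,0,0,0,0.085],[0.2,0.26,0,0,0,0,0.085],[0.2,0.26,0,0,0,0,0.085],[0.2,0.26,0,0,0,0,0.085],[0.2,0.26,0,0,0,0,0.085],[0.2,0.26,0,0,0,0,0.085],[0.2,0.26,0,0,0,0,0.085]]'
```

```text
t: 0.82
eef_pos: [0.3925, -0.3846, 0.2313]
orientation: [-0.0, 0.998, -0.065, 0.0]
contact_force: [0.8, 0.0, -0.5]
width: 0.992
gripper_force: 0.0
t: 1.48
eef_pos: [0.5922, -0.1245, 0.2312]
orientation: [-0.0, 0.998, -0.065, 0.0]
contact_force: [1.1, -0.7, -0.1]
width: 0.993
gripper_force: 0.0
```

```bash
python3 -m pendant '[[0.032,0.04,0,0,0,0,0.085],[0.063,0.08,0,0,0,0,0.085],[0.063,0.08,-0.04,0,0,0,0.085],[0.063,0.08,-0.08,0,0,0,0.085],[0.063,0.08,-0.12,0,0,0,0.085],[0.063,0.08,-0.155,0,0,0,0.085],[0.063,0.08,-0.183,0,0,0,0.085],[0.063,0.08,-0.183,0,0,0,0.085]]'
python3 - <<'E'
from h import *
save('side','side2.png',(200,100,500,300),2.6)
E
```

```text
t: 2.15
eef_pos: [0.6488, -0.0475, 0.0414]
orientation: [0.0, 0.998, -0.066, -0.007]
contact_force: [-0.5, -0.6, -0.9]
width: 0.997
gripper_force: 0.0
```

View pics/side2.png

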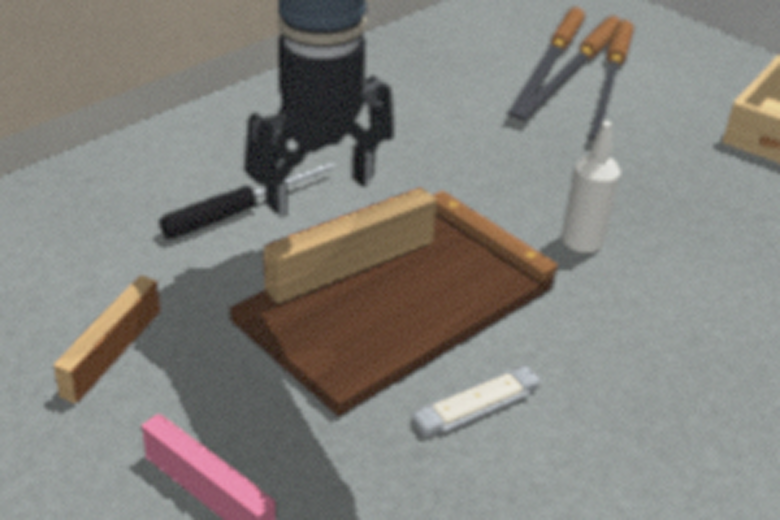

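The fingers are open behind the strop (crop (270,190) and (365,165)), clear of the screwdriver, and the strop still stands.

```bash
python3 -m pendant '[[-0.012,0.002,0,0,0,0,0.085],[-0.022,0.003,0,0,0,0,0.085],[-0.028,0.004,0,0,0,0,0.085],[-0.032,0.0045,0,0,0,0,0.085],[-0.036,0.005,0,0,0,0,0.085],[-0.04,0.0055,0,0,0,0,0.085],[-0.044,0.006,0,0,0,0,0.085],[-0.048,0.0066,0,0,0,0,0.085]]'
python3 - <<'E'
from h import *
save('side','side3.png',(200,100,500,300),2.6)
E
```

```text
t: 2.87
eef_pos: [0.6064, -0.0408, 0.0488]
orientation: [-0.0, 0.998, -0.066, 0.001]
contact_force: [1.1, -0.0, -0.3]
width: 0.99
gripper_force: 0.3
```

View pics/side3.png

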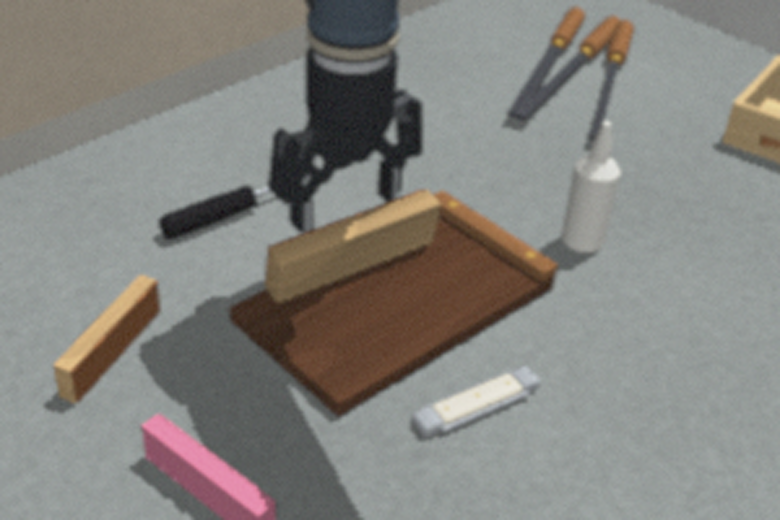

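The strop has just begun to lean, with its front face darkened and its top shifted. I'll continue pushing.

```bash
python3 -m pendant '[[-0.004,0.0005,0,0,0,0,0.085],[-0.008,0.001,0,0,0,0,0.085],[-0.012,0.0016,0,0,0,0,0.085],[-0.016,0.0022,0,0,0,0,0.085],[-0.02,0.0028,0,0,0,0,0.085],[-0.023,0.0032,0,0,0,0,0.085],[-0.023,0.0032,0,0,0,0,0.085],[-0.023,0.0032,0,0,0,0,0.085]]'
python3 - <<'E'
from h import *
save('side','side4.png',(200,100,500,300),2.6)
E
```

```text
t: 3.58
eef_pos: [0.5829, -0.0376, 0.0484]
orientation: [0.0, 0.998, -0.066, 0.0]
contact_force: [-0.8, 0.2, -0.2]
width: 0.992
gripper_force: 0.0
```

View pics/side4.png

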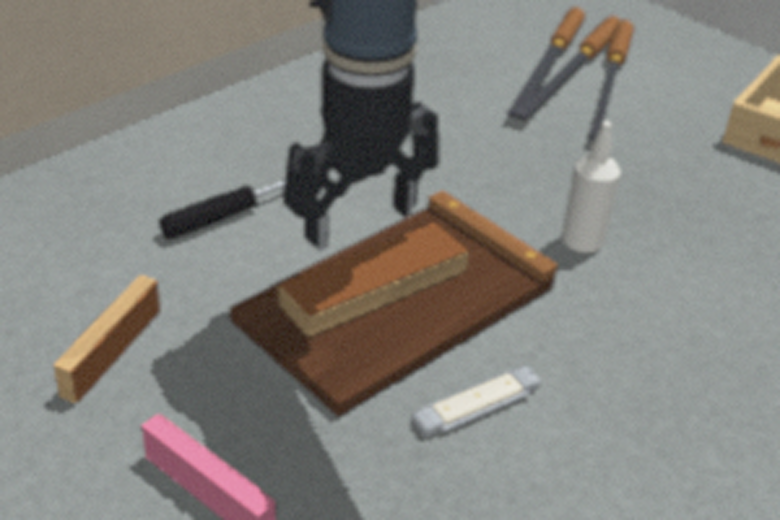

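The strop lies flat, leather up (crop (375,265)). I'll retract behind its tail, clear of the top camera's view of it.

```bash
python3 -m pendant '[[0,0.0,0.04,0,0,0,0.06],[0,0.03,0.08,0,0,-7,0.04],[0,0.07,0.1,0,0,-14,0.03],[0,0.11,0.1,0,0,-21,0.03],[0,0.15,0.1,0,0,-28,0.03],[0,0.18,0.1,0,0,-35,0.03],[0,0.2,0.1,0,0,-42,0.03],[0,0.2,0.1,0,0,-49,0.03]]'
python3 -m pendant '[[0,0,0,0,0,-7,0.03],[0,0,0,0,0,-14,0.03],[0,0,0,0,0,-21,0.03],[0,0,0,0,0,-28,0.03],[0,0,0,0,0,-35,0.03],[0,0,0,0,0,-35,0.03]]'
python3 - <<'E'
from h import *
print(np.round(get_state()['joint_pos'],2))
save('top','top5.png',(270,140,470,280),4)
E
```

```text
t: 4.3
eef_pos: [0.5814, 0.1626, 0.1455]
orientation: [0.002, 0.903, -0.43, -0.004]
contact_force: [-0.2, -0.5, -1.6]
width: 0.352
gripper_force: 0.0
t: 4.8
eef_pos: [0.5822, 0.1602, 0.146]
orientation: [0.002, 0.731, -0.683, -0.002]
contact_force: [-0.0, -0.4, -0.9]
width: 0.352
gripper_force: 0.0
[-1.13  0.79  1.26  1.84 -0.83  1.17 -2.66]
```

View pics/top5.png

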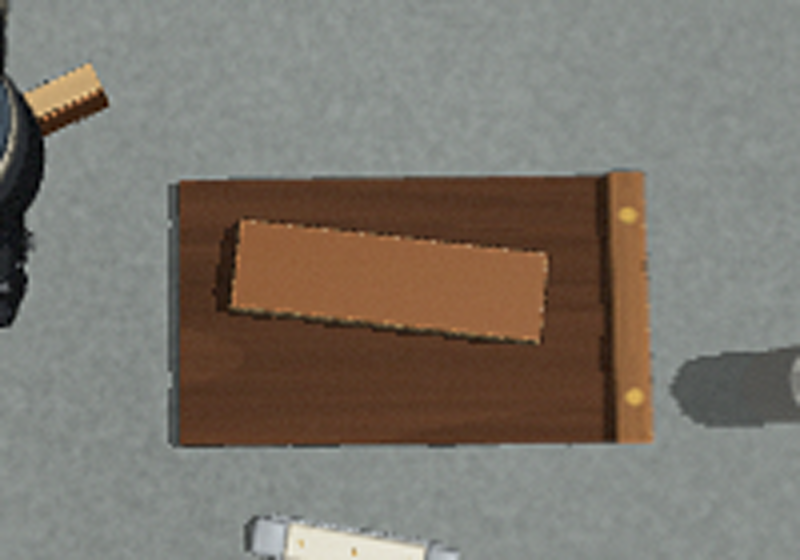

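Top view: strop flat at crop (240,219),(548,253),(541,345),(232,311), with about 6° of yaw still to take out. Joint 7 is at its limit, so I'll turn the other way by half a turn.

```bash
python3 -m pendant '[[0,0,0,0,0,7,0.06],[0,0,0,0,0,14,0.06],[0,0,0,0,0,21,0.06],[0,0,0,0,0,28,0.06],[0,0,0,0,0,35,0.06],[0,0,0,0,0,42,0.06],[0,0,0,0,0,49,0.06],[0,0,0,0,0,56,0.06]]'
python3 -m pendant '[[0,0,0,0,0,7,0.06],[0,0,0,0,0,14,0.06],[0,0,0,0,0,21,0.06],[0,0,0,0,0,28,0.06],[0,0,0,0,0,35,0.06],[0,0,0,0,0,42,0.06],[0,0,0,0,0,49,0.06],[0,0,0,0,0,56,0.06]]'
python3 -m pendant '[[0,0,0,0,0,7,0.06],[0,0,0,0,0,14,0.06],[0,0,0,0,0,21,0.06],[0,0,0,0,0,28,0.06],[0,0,0,0,0,35,0.06],[0,0,0,0,0,42,0.06],[0,0,0,0,0,49,0.06],[0,0,0,0,0,56,0.06]]'
python3 - <<'E'
from h import *
from scipy.spatial.transform import Rotation as R
np.set_printoptions(precision=4,suppress=True)
s=get_state();q=s['orientation'];print(s['eef_pos'],np.round(s['joint_pos'],2),R.from_quat(np.r_[q[1:],q[0]]).as_matrix())
c=[(240,219),(548,253),(541,345),(232,311)]
st=at('top',[(a/4+270-.37,b/4+140-.37) for a,b in c],.043);print(st,np.linalg.norm(st-np.roll(st,-1,0),axis=1))
sx=(st[1]+st[2]-st[0]-st[3])[:2]; sx/=np.linalg.norm(sx); sc=st.mean(0)[:2]
ex=np.array([-.0233,-.9997]);ey=np.array([.9997,-.0233]);org=np.array([.5374,-.0425])
print('c',sc,(sc-org)@ex,(sc-org)@ey,'deg',np.degrees(np.arctan2(sx@ey,sx@ex)),'tail',sc-.085*sx,'gap',.11-(sc+.085*sx-org)@ex)
E
```

```text
t: 5.52
eef_pos: [0.5822, 0.1587, 0.1459]
orientation: [0.003, 0.967, -0.255, -0.003]
contact_force: [-0.1, -0.5, 0.7]
width: 0.7
gripper_force: 0.0
t: 6.18
eef_pos: [0.5823, 0.1587, 0.1462]
orientation: [0.004, 0.974, 0.229, -0.0]
contact_force: [1.0, -0.4, 0.3]
width: 0.7
gripper_force: 0.0
t: 6.85
eef_pos: [0.5823, 0.1587, 0.1464]
orientation: [0.005, 0.752, 0.659, 0.002]
contact_force: [0.9, -0.0, 1.1]
width: 0.7
gripper_force: 0.0
[0.5823 0.1587 0.1464] [-0.72  0.47  0.51  1.83 -0.28  0.91 -0.22] [[ 0.1321  0.9912  0.0096]
 [ 0.9912 -0.1321 -0.0036]
 [-0.0023  0.01   -0.9999]]
[[ 0.5878  0.0509  0.043 ]
 [ 0.5634 -0.1158  0.043 ]
 [ 0.5136 -0.1094  0.043 ]
 [ 0.5374  0.0567  0.043 ]] [0.1685 0.0502 0.1678 0.0507]
c [ 0.5506 -0.0294] -0.013391740833517756 0.01284705039976198 deg -6.891127415581994 tail [0.5627 0.0547] gap 0.03900819232870982
```

Sizes agree (168x50 mm). The strop is 13 mm off the middle line, yaw -6.9°, with a 39 mm gap. Next I'll square the fingers to the board, 28 mm apart, behind the tail at low height.

```bash
python3 -m pendant '[[-0.01,-0.03,0,0,0,6,0.028],[-0.021,-0.057,0,0,0,6,0.028],[-0.021,-0.057,-0.03,0,0,6,0.028],[-0.021,-0.057,-0.06,0,0,6,0.028],[-0.021,-0.057,-0.09,0,0,6,0.028],[-0.021,-0.057,-0.11,0,0,6,0.028],[-0.021,-0.057,-0.12,0,0,6,0.028],[-0.021,-0.057,-0.12,0,0,6,0.028]]'
python3 -m pendant '[[0,0,0,0,0,0,0.028],[0,-0.008,0,0,0,0,0.028],[0,-0.014,0,0,0,0,0.028],[0,-0.018,0,0,0,0,0.028],[0,-0.018,0,0,0,0,0.028]]'
```

```text
t: 7.52
eef_pos: [0.5598, 0.1014, 0.0241]
orientation: [0.003, 0.719, 0.695, 0.0]
contact_force: [-0.2, 0.2, 0.9]
width: 0.331
gripper_force: 0.0
t: 7.93
eef_pos: [0.5616, 0.0815, 0.0266]
orientation: [0.005, 0.72, 0.694, 0.002]
contact_force: [-0.4, 0.1, -0.1]
width: 0.326
gripper_force: 0.0
```

```bash
python3 - <<'E'
from h import *
print(np.round(get_state()['joint_pos'],2))
save('side','side6.png',(200,100,500,300),2.6)
E
```

```text
[-0.53  0.58  0.41  1.98 -0.37  0.64  0.08]
```

View pics/side6.png

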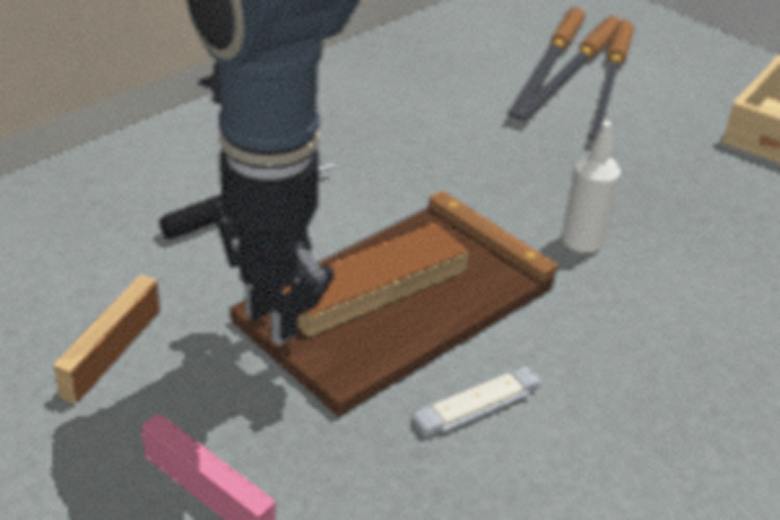

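The fingers are down just behind the tail (crop (270,320)). I'll push along -y in small steps, about 53 mm in total.

```bash
python3 -m pendant '[[0,-0.006,0,0,0,0,0.028],[0,-0.012,0,0,0,0,0.028],[-0.0005,-0.017,0,0,0,0,0.028],[-0.0005,-0.022,0,0,0,0,0.028],[-0.0005,-0.027,0,0,0,0,0.028],[-0.001,-0.032,0,0,0,0,0.028],[-0.001,-0.037,0,0,0,0,0.028],[-0.001,-0.042,0,0,0,0,0.028]]'
python3 -m pendant '[[0,-0.002,0,0,0,0,0.028],[0,-0.004,0,0,0,0,0.028],[0,-0.006,0,0,0,0,0.028],[0,-0.006,0,0,0,0,0.028]]'
```

```text
t: 8.65
eef_pos: [0.5599, 0.041, 0.0256]
orientation: [0.004, 0.72, 0.694, 0.002]
contact_force: [-1.1, 0.8, 1.0]
width: 0.328
gripper_force: 0.8
t: 8.98
eef_pos: [0.56, 0.0349, 0.0256]
orientation: [0.004, 0.72, 0.694, 0.001]
contact_force: [-0.1, -0.2, -0.4]
width: 0.328
gripper_force: 0.1
```

```bash
python3 - <<'E'
from h import *
save('top','top7.png',(270,140,470,280),4)
E
```

```text
(no output)
```

View pics/top7.png

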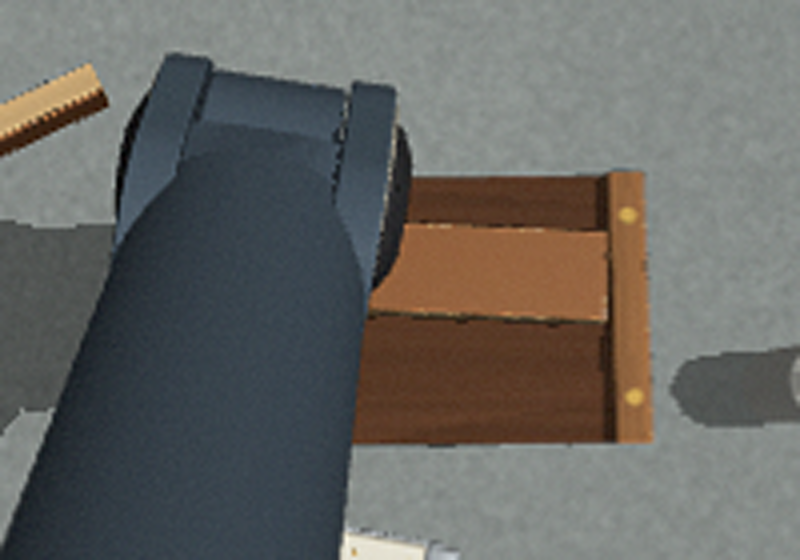

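The strop is nearly square, with its nose at crop x≈607 against the stop face at ≈610, a few mm short. I'll creep on until the force rises.

```bash
for i in 1; do python3 -m pendant '[[0,-0.001,0,0,0,0,0.028],[0,-0.002,0,0,0,0,0.028],[0,-0.003,0,0,0,0,0.028],[0,-0.003,0,0,0,0,0.028]]'; done
python3 -m pendant '[[0,-0.001,0,0,0,0,0.028],[0,-0.002,0,0,0,0,0.028],[0,-0.002,0,0,0,0,0.028]]'
python3 -m pendant '[[0,-0.001,0,0,0,0,0.028],[0,-0.0015,0,0,0,0,0.028],[0,-0.0015,0,0,0,0,0.028]]'
```

```text
t: 9.37
eef_pos: [0.5598, 0.0321, 0.0255]
orientation: [0.004, 0.72, 0.694, 0.001]
contact_force: [1.0, 0.8, -0.5]
width: 0.33
gripper_force: 0.4
t: 9.62
eef_pos: [0.5598, 0.0312, 0.0255]
orientation: [0.004, 0.719, 0.695, 0.002]
contact_force: [-0.8, 4.0, 0.5]
width: 0.329
gripper_force: 1.7
t: 9.87
eef_pos: [0.5597, 0.031, 0.0255]
orientation: [0.003, 0.719, 0.695, 0.002]
contact_force: [-0.6, 7.5, -0.1]
width: 0.325
gripper_force: 3.1
```

The force rises at y = 0.031 and the tool stops, so the strop is seated. I'll back off, lift and check.

```bash
python3 -m pendant '[[0,0.004,0,0,0,0,0.028],[0,0.03,0,0,0,0,0.028],[0,0.06,0.03,0,0,0,0.028],[0,0.09,0.07,0,0,0,0.028],[0,0.12,0.1,0,0,0,0.028],[0,0.15,0.12,0,0,0,0.028],[0,0.15,0.12,0,0,0,0.028],[0,0.15,0.12,0,0,0,0.028]]'
python3 - <<'E'
from h import *
save('top','top8.png',(270,140,470,280),4)
E
```

```text
t: 10.53
eef_pos: [0.5611, 0.1816, 0.1473]
orientation: [0.005, 0.718, 0.696, 0.004]
contact_force: [-0.2, -0.6, -0.4]
width: 0.327
gripper_force: 0.0
```

View pics/top8.png

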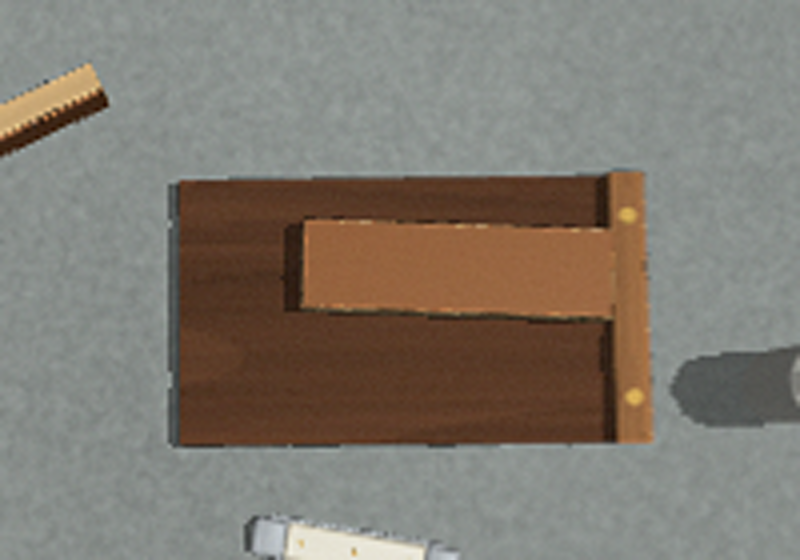

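The strop is flat and leather up, with its nose at the stop (crop x≈613) and about 2.5° (0.045 rad) of yaw. That leaves a centre gap of about 1 mm, within tolerance, and the arm is clear. Handing in.

```bash
python3 -c "
from bench import sign_off
print(sign_off())"
```

```text
the job is handed in; nothing more can be done
None
```

I tipped the strop leather-up onto the board, slid it against the end stop (about 2.5° off square, roughly 1 mm centre gap, both estimated from the last image) and handed the job in at about 10.6 s; sign-off returned no verdict.

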